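Set the boot dryer's click timer

ROBOT

A 6-joint arm with a two-finger parallel gripper is mounted at the origin on the work surface. World frame = base frame: x ahead of the robot, y to its left, z up, the work surface at z = 0. Lengths are in m, angles in rad, forces in N, time in s.
With the tool pointing down it reaches from about 0.3 to 0.775 m from the base axis. Payload 14.6 kg.
Tool frame: the origin (TCP) lies midway between the tips of the shut fingers; the grasp point (between the pads) lies 19 mm behind it; z points along the fingers, y is the line along which they close (so a half turn about z gives the same grasp; the last joint's range is limited). The gripper opens to 85 mm and grips with 20 to 120 N. Pads are 22 mm wide; open, the fingers measure 114 mm over their backs; the gripper's body (76 mm by 85 mm) begins 54 mm behind the grasp point. The pads swing forward as they close: fully open they stand 13 mm farther back than shut.
Start: joints at [1.236, 0.3, 1.521, -0, 1.321, -0.067], TCP at [0.146, 0.53, 0.231] pointing down, gripper open.
Joint ranges: [-3.03, 3.03], [-0.79, 2.21], [0.23, 2.52], [-1.04, 4.18], [0, 3.07], [-2.55, 2.55]. Speed limits (rad/s): [2.22, 2.22, 2.57, 3.14, 3.14, 3.14].

INTERFACE

Orientations are given as a unit quaternion [w, x, y, z].
In Python, from workcell import robot gives the robot as it stands. The module is installed in compiled form; this text tells all that it offers.
- The arm moves only by the tool jog_arm, never from a script. Its argument "deltas" is a list of rows, each a list of 7 numbers: the finger opening in cm, from 0 to 8.54, then the shift along the tool's x, y, z in cm, then the turn, a rotation vector about the tool's x, y, z in degrees. A call has exactly 8 rows; each row is the pose to reach, as a shift and turn from the pose commanded when the call began, along the tool's axes at that moment; what a row does not reach only later rows make up. A row lasts 1/10 s, in which the tool goes at most 50 mm and 8.59 degrees, less where a joint would pass 70% of its speed; a pose out of reach is approached as far as the arm can. A call with a gripper value outside its range is refused whole. The fingers move at their own pace and stop on an object; "newtons" is the grip in N (left out, the last holds). Time passes only in rows, so rows that repeat a pose let the fingers close, or fill a call up. It gives the time, the measured TCP pose, the force, the opening and the grip force at its end, in the units of the state.
- robot.get_obs(): the state, without advancing time (a new reading comes with each control period).
- robot.read_camera(name): name is "side" or "top"; returns the picture (400x640x3 uint8, red, green, blue); there is no depth.
- robot.camera_params(name): a dict with "fx", "fy", "cx", "cy" (pixels), "camera_from_world" (4x4, takes a point from world to camera coordinates). Camera axes: x right, y up, looking along -z (the intrinsics and any distortion apply to the point x, -y, -z); pixel columns grow to the right and rows downward; lengths in m; the calibration is good to about 2 mm. A picture is of the moment at which its call begins. camera_params takes no time and is no camera call.
- robot.hand_in(): hands the job in; it is judged then, once.
The state is a dict: "time": time; "joint_positions": joint angles; "qd": joint speeds; "joint_torque": joint torques, N m; "tool_pos": TCP position; "tcp_rot": TCP orientation; "ft_force": force on the tool from outside, world axes, zero at the start; "ft_torque": the same for the moment, N m; "opening": opening from 0.0 (shut) to 1.0 (fully open); "finger_force": force on a finger pad.
Only numpy, scipy, OpenCV 4.12 (cv2) and the standard library are available. Lean on these libraries where they do the work, as an engineer would, in place of code of your own. Each camera call takes 0.05 s, during which the arm holds its last target. There are 200 camera calls.

TASK

Someone has left the boot brush lying across the boot dryer's two stubs, over the timer dial: take it off and lay it (do not drop it) flat, bristles down, on the floor of the pull-out tray, in the gap between the carabiner and the tick remover. Then wind the unmarked click-stop dial anticlockwise, seen from above, right back to its end stop, and from there turn it clockwise exactly five clicks and let go. Leave the boot, the jar, the carabiner and the tick remover where they are.

Things in the scene. Friction and masses are not known exactly. Their poses are not given: they have to be found in the camera images.
- dryer: Grey plastic boot dryer screwed to the seat, a box 130 (its x) by 230 (its y) by 50 mm high; origin at the centre of its underside, which lies on the maple seat 70 mm above the work surface. On its top stand two solid round stubs, 44 mm across and 40 mm high, centred at y = +78 and -78 mm of its frame; the timer dial stands midway between them, on the box's centre. Fixed; it varies in place and yaw.
- dial (a joint): Angle of the timer dial in rad: 0 at the anticlockwise end stop, growing clockwise seen from above, up to 3.77 at the other stop. It clicks every 24 degrees (0.419 rad), at 0, 0.419, 0.838 ...; a spring ball draws it into the nearest click, and it takes about 0.2 N m to go over from one to the next. It starts two to five clicks from the anticlockwise stop. Unlettered.
- dial_grip (a point): Point on the dial's upright axis, 20 mm above the dryer's top, a good height for the middle of the finger pads. The dial is a black fluted round knob, 38 mm across, its top 31 mm above the dryer's top; it can be gripped across at any yaw. Its stubs leave 37 mm free beside it along the dryer's y.
- brush: Black boot brush, 170 mm long (its x), 46 mm wide (y), 62 mm high (z), 0.15 to 0.35 kg. Origin at the centre of the flat underside of the bristles: bristles up to 22 mm, back from 22 to 38 mm, and on it a straight ridge handle, 110 mm long (x) and 24 mm wide (y), from 38 to 62 mm above the origin, over the middle. Its mass centre is near the middle. It starts lying on both stubs, bristles down, roughly along the dryer's y.
- tray: Shallow plywood tray, fixed, half out from under the seat on the robot's side. Origin on the work surface at the middle of the outer face of its front lip; x points inwards under the seat, y along the tray, no yaw. Outside 370 mm long (y), walls 5 mm thick and 30 mm high, floor 5 mm above the origin. The seat's front edge, a slab from 36 to 70 mm above the work surface, is at world x = 515 mm: the floor in front of it is open from above, 95 to 120 mm deep.
- carabiner: Red metal carabiner, a loop 75 mm long (its x) by 45 mm wide (y) and 9 mm thick, lying at one end of the tray. Origin at the middle of its underside. Leave alone.
- tick_remover: White plastic tick remover, a small two-pronged fork 73 mm long (its x, from -35 to +38 mm), 24 mm wide, 5 mm thick, lying at the other end of the tray. Origin on its underside. Leave alone.
- boot: Child's rubber ankle boot, upright on the seat just behind the dryer. Origin at the centre of its shaft on the sole's underside; the shaft is a cylinder 85 mm across, its top 173 mm above the origin; the foot, 67 mm high and 70 mm wide, reaches 125 mm from the origin along its x, away from the dryer. The sole reaches 35 mm behind the origin. Loose, 0.6 kg. Leave alone.
- jar: Glass jar with a closed steel screw lid, upright on the seat just behind the dryer beside the boot, 70 mm across and 130 mm high. Origin at the centre of its underside. Loose. Leave alone.
Not all that is in view belongs to the job. Several things have the shape of the brush; the one meant has the colours described above.

How it is judged:
On the way, in this order (a step that is already met when the one before it is completed fails the run):
1. the brush lies flat, bristles down, on the tray's floor, and is let go (x of brush in the frame of tray between 0 and 0.12 m and y of brush in the frame of tray between -0.185 and 0.185 m and z of brush in the frame of tray below 0.009 m and angle between brush's own z axis and vertical below 0.08 rad and contact force between the fingers and brush below 0.2 N), for 0.2 s.
2. the dial is wound back to its anticlockwise end stop (value of joint dial below 0.1 rad), for 0.1 s.
At the end, for the whole second after the job is handed in: The dial rests in its fifth click from the anticlockwise stop (2.094 rad within 0.13), wound back to the stop (below 0.1 rad) after the brush was put away; the brush lies still on the tray floor, underside under 9 mm up, level within 0.08 rad (value of joint dial between 1.9644 and 2.2244 rad and x of brush in the frame of tray between 0 and 0.12 m and y of brush in the frame of tray between -0.185 and 0.185 m and z of brush in the frame of tray below 0.009 m and angle between brush's own z axis and vertical below 0.08 rad and linear speed of brush below 0.02 m/s); the robot touches nothing.
It fails at once if the boot is shifted by more than 30 mm or tipped over (distance of boot from where it was at the start of the episode above 0.03 m or angle between boot's own z axis and vertical above 0.35 rad).
It fails at once if the jar is shifted by more than 30 mm or tipped over (distance of jar from where it was at the start of the episode above 0.03 m or angle between jar's own z axis and vertical above 0.35 rad).
It fails at once if the carabiner is shifted by more than 30 mm or tipped over (distance of carabiner from where it was at the start of the episode above 0.03 m or angle between carabiner's own z axis and vertical above 0.35 rad).
It fails at once if the tick remover is shifted by more than 30 mm or tipped over (distance of tick_remover from where it was at the start of the episode above 0.03 m or angle between tick_remover's own z axis and vertical above 0.35 rad).
It fails at once if the brush is dropped: in the air just above the tray with no finger on it (contact force between the fingers and brush below 0.01 N and contact force between brush and anything else below 0.01 N and height (world z) of brush between 0.035 and 0.062 m).
It also fails if it takes over 72 s, if anything falls off the work surface, if the arm or the gripper's body presses on something with over 40 N, if the wrist force passes 120 N, or if a joint passes its speed limit or range.

## Working session

There is one attempt and no reset: what is moved stays moved. The work goes in short steps, Python scripts to look and compute and a tool call to move; the robot and the scene stay as the last step left them, time stands still between calls to the robot, and variables do not carry over. Pictures are saved under pics/ and viewed, at most 10 in all, crops included, and the job is handed in when it is done.

Besides the shell and the picture viewer there is one more tool, called after "Emit:" as name(argument=value, ...) on one line, values as JSON. jog_arm: Moves the arm, as the interface text tells. Its arguments: {"type":"object","properties":{"deltas":{"type":"array","items":{"type":"array","items":{"type":"number"}}},"newtons":{"type":"number"}},"required":["deltas"]}

```bash
mkdir -p pics
cat > h.py <<'E'
import numpy as np,cv2
from workcell import robot
def ray(n,u,v):
    p=robot.camera_params(n);M=np.array(p["camera_from_world"]);R=M[:3,:3];o=-R.T@M[:3,3]
    d=R.T@np.array([(u-p["cx"])/p["fx"],-(v-p["cy"])/p["fy"],-1.]);return o,d/np.linalg.norm(d)
def onz(n,u,v,z):
    o,d=ray(n,u,v);return o+d*(z-o[2])/d[2]
def pix(n,P):
    p=robot.camera_params(n);M=np.array(p["camera_from_world"]);c=M[:3,:3]@np.array(P)+M[:3,3]
    return p["cx"]+p["fx"]*c[0]/-c[2],p["cy"]-p["fy"]*c[1]/-c[2]
def snap(n,f):
    im=robot.read_camera(n)[:,:,::-1].copy();cv2.imwrite(f"pics/{f}.png",im);return im
E
python3 - <<'E'
from h import *
snap("top","t0");snap("side","s0")
for n in("top","side"):
    p=robot.camera_params(n);print(n,{k:v for k,v in p.items() if k!="camera_from_world"},ray(n,320,200))
o=robot.get_obs();print(o["tool_pos"],o["tcp_rot"],o["ft_force"])
E
```

```text
top {'fx': 423.09710691200365, 'fy': 423.09710691200365, 'cx': 322.07500172080626, 'cy': 200.6138423963513} (array([0.38967905, 0.09153399, 1.13271836]), array([ 0.14835088, -0.02025168, -0.98872741]))
side {'fx': 392.4826143487014, 'fy': 392.4826143487014, 'cx': 320.37009399335545, 'cy': 202.3464416408642} (array([ 0.04916943, -0.39610868,  0.72930114]), array([ 0.51793559,  0.54466651, -0.65960679]))
[0.14548211 0.53018345 0.23075592] [-1.14759633e-04  1.33522395e-01  9.91045642e-01 -5.41572265e-04] [-0.57012223 -0.11762386  0.25924015]
```

View pics/t0.png

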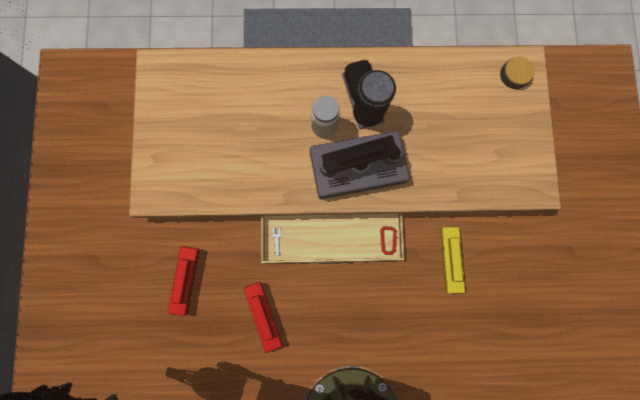

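View pics/s0.png

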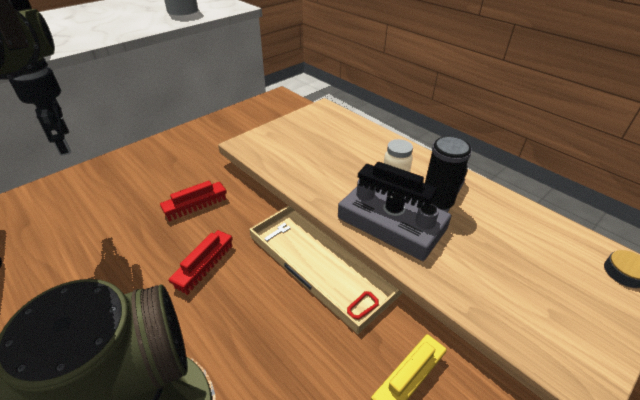

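Run:
```python
from h import *
t=cv2.imread("pics/t0.png");s=cv2.imread("pics/s0.png")
def show(im,x0,x1,y0,y1,k):
    c=cv2.resize(im[y0:y1,x0:x1],None,fx=k,fy=k,interpolation=cv2.INTER_CUBIC)
    return cv2.convertScaleAbs(c,alpha=2.2,beta=10)
a=show(t,300,420,125,205,4);b=show(s,330,470,130,260,4)
out=np.zeros((520,1040,3),np.uint8);out[:320,:480]=a;out[:520,480:1040]=b
cv2.imwrite("pics/c0.png",cv2.resize(out,(800,400),interpolation=cv2.INTER_AREA))
hsv=cv2.cvtColor(t,cv2.COLOR_BGR2HSV)
def comp(m,box,name,z):
    x0,x1,y0,y1=box;mm=np.zeros_like(m);mm[y0:y1,x0:x1]=m[y0:y1,x0:x1]
    n,l,st,c=cv2.connectedComponentsWithStats(mm)
    i=1+np.argmax(st[1:,4]);pts=np.argwhere(l==i)[:,::-1].astype(np.float32)
    w=np.array([onz("top",u,v,z)[:2] for u,v in pts]).astype(np.float32)
    r=cv2.minAreaRect(w*1000);print(name,st[i],r, cv2.boxPoints(r).round(0).tolist())
g=t.max(2)
comp(((g<38)*255).astype(np.uint8),(312,406,130,176),"brush@.208",.200)
comp(((hsv[...,1]<110)&(g<110)).astype(np.uint8)*255,(305,415,125,205),"dryer@.12",.12)
comp(((hsv[...,1]>150)&((hsv[...,0]<8)|(hsv[...,0]>172))&(g>60)).astype(np.uint8)*255,(372,402,220,262),"carab",.012)
comp(((hsv[...,1]<60)&(g>110)).astype(np.uint8)*255,(268,290,220,260),"tick",.008)
print([t[y,x].tolist() for x,y in((360,155),(330,172),(340,186),(370,150),(400,160),(277,240),(330,240))])
for u,v,z in((262,262,.03),(404,262,.03),(262,218,.03),(404,214,.03)):print(u,v,onz("top",u,v,z).round(3))
```

```text
brush@.208 [337 137  62  33 716] ((631.8345947265625, -37.205596923828125), (54.34470748901367, 139.28912353515625), 16.423505783081055) [[586.0, 22.0], [625.0, -112.0], [678.0, -96.0], [638.0, 37.0]]Traceback (most recent call last):
  File "<stdin>", line 18, in <module>
  File "<stdin>", line 14, in comp
  File "h.py", line 7, in onz
    o,d=ray(n,u,v);return o+d*(z-o[2])/d[2]
        ~~~^^^^^^^
  File "h.py", line 4, in ray
    p=robot.camera_params(n);M=np.array(p["camera_from_world"]);R=M[:3,:3];o=-R.T@M[:3,3]
ValueError: time passes only in moves, steps and waits
```

View pics/c0.png

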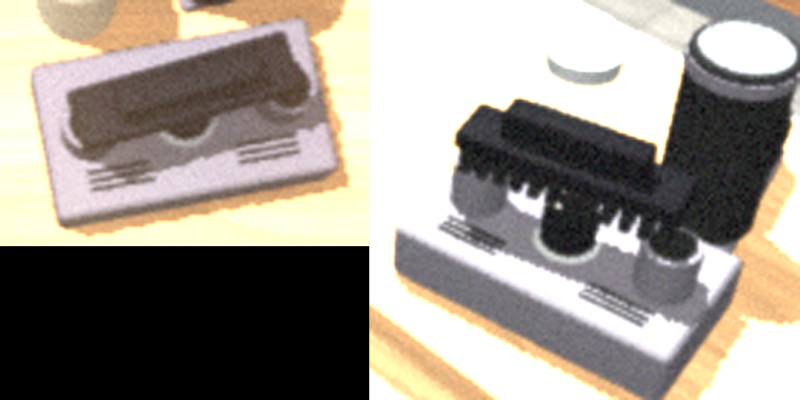

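```bash
cat >> h.py <<'E'
_c={}
def _cp(n):
    if n not in _c:_c[n]=robot.camera_params(n)
    return _c[n]
def ray(n,u,v):
    p=_cp(n);M=np.array(p["camera_from_world"]);R=M[:3,:3];o=-R.T@M[:3,3]
    d=R.T@np.array([(u-p["cx"])/p["fx"],-(v-p["cy"])/p["fy"],-1.]);return o,d/np.linalg.norm(d)
def pix(n,P):
    p=_cp(n);M=np.array(p["camera_from_world"]);c=M[:3,:3]@np.array(P)+M[:3,3]
    return p["cx"]+p["fx"]*c[0]/-c[2],p["cy"]-p["fy"]*c[1]/-c[2]
E
python3 - <<'E'
from h import *
t=cv2.imread("pics/t0.png");s=cv2.imread("pics/s0.png")
hsv=cv2.cvtColor(t,cv2.COLOR_BGR2HSV);g=t.max(2)
def comp(m,box,name,z):
    x0,x1,y0,y1=box;mm=np.zeros(m.shape,np.uint8);mm[y0:y1,x0:x1]=m[y0:y1,x0:x1]
    n,l,st,c=cv2.connectedComponentsWithStats(mm)
    i=1+np.argmax(st[1:,4]);pts=np.argwhere(l==i)[:,::-1]
    w=np.array([onz("top",u,v,z)[:2] for u,v in pts]).astype(np.float32)
    r=cv2.minAreaRect(w*1000);print(name,st[i],np.round(r[0]),np.round(r[1]),round(r[2],1))
comp(g<38,(312,406,130,176),"brush",.198)
comp((hsv[...,1]>150)&((hsv[...,0]<8)|(hsv[...,0]>172))&(g>60),(372,402,220,262),"carab",.012)
comp((hsv[...,1]<60)&(g>110),(268,290,220,260),"tick",.008)
T=lambda a,b:(300+a/3.077,125+b/3.077)
S=lambda a,b:(330+(a-369)/3.077,130+b/3.077)
for n,a,b in(("UL",33,70),("UR",305,20),("LR",333,170),("LL",65,220)):print("dryer",n,onz("top",*T(a,b),.12).round(4)[:2])
for n,a,b,z in(("dryer L",397,228,.12),("dryer F",660,355,.12),("dryer R",742,265,.12),("back Lfront",457,135,.198),("back Lback",483,107,.198),("hand Lfront",503,113,.222),("hand Lback",515,100,.222),("hand Rback",657,146,.222),("hand Rfront",648,162,.222),("back Rback",692,178,.198)):print(n,onz("side",*S(a,b),z).round(4)[:2])
for n,a,b,z in(("back UL",68,95,.198),("back LL",82,150,.198),("back UR",285,33,.198),("back LR",308,90,.198)):print(n,onz("top",*T(a,b),z).round(4)[:2])
for u,v,z in((262,263,.03),(404,262,.03),(262,216,.03),(404,214,.03)):print(u,v,onz("top",u,v,z).round(3))
E
```

```text
brush [337 137  62  33 716] [632. -37.] [ 54. 140.] 16.4
carab [381 227  15  28 168] [ 446. -110.] [37. 72.] 87.6
tick [272 228  10  28 149] [450. 186.] [24. 71.] 89.8
dryer UL [0.6723 0.091 ]
dryer UR [ 0.7106 -0.1299]
dryer LR [ 0.5866 -0.1463]
dryer LL [0.5502 0.0679]
dryer L [0.5503 0.0663]
dryer F [ 0.5895 -0.1457]
dryer R [ 0.7072 -0.1343]
back Lfront [0.5896 0.0485]
back Lback [0.6291 0.0585]
hand Lfront [0.6079 0.0237]
hand Lback [0.6261 0.0281]
hand Rback [ 0.6566 -0.0728]
hand Rfront [ 0.6377 -0.079 ]
back Rback [ 0.6734 -0.0954]
back UL [0.6311 0.0655]
back LL [0.5895 0.0561]
back UR [ 0.6761 -0.0974]
back LR [ 0.6321 -0.1125]
262 263 [0.394 0.221 0.03 ]
404 262 [ 0.389 -0.145  0.03 ]
262 216 [0.516 0.221 0.03 ]
404 214 [ 0.514 -0.152  0.03 ]
```

Emit:
jog_arm(deltas=[[5.5,-4,-2.6,-0.9,0,0,7.3],[5.5,-8,-5.2,-1.8,0,0,14.6],[5.5,-12,-7.8,-2.7,0,0,21.9],[5.5,-16,-10.4,-3.6,0,0,29.2],[5.5,-20,-13,-4.5,0,0,36.5],[5.5,-24,-15.6,-5.4,0,0,43.8],[5.5,-28,-18.2,-6.3,0,0,51.1],[5.5,-32,-20.8,-7,0,0,58.2]], newtons=60)

```text
time: 0.9
tool_pos: [0.4, 0.2434, 0.3018]
tcp_rot: [0.0, 0.601, 0.799, 0.0]
ft_force: [0.5, 1.2, -0.2]
opening: 0.645
finger_force: 0.0
```

```bash
cat >> h.py <<'E'
from scipy.spatial.transform import Rotation as Ro
def go(P,yaw):
    """tool-frame delta cm, deg: to world P with tool y at world angle yaw (mod 180), pointing down"""
    o=robot.get_obs();w,x,y,z=o["tcp_rot"];R=Ro.from_quat([x,y,z,w]);p=np.array(o["tool_pos"])
    d=R.inv().apply(np.array(P)-p)*100;ys=np.radians(yaw)
    for s in(0,np.pi):
        a=ys+s;yt=np.array([np.cos(a),np.sin(a),0]);zt=np.array([0,0,-1.]);T=Ro.from_matrix(np.c_[np.cross(yt,zt),yt,zt])
        rv=(R.inv()*T).as_rotvec(degrees=True)
        if np.linalg.norm(rv)<91:print("shift",d.round(2),"rot",rv.round(1))
    ya=R.apply([0,1,0]);print("t",round(o["time"],2),"p",p.round(4),"yaw",np.degrees(np.arctan2(ya[1],ya[0])).round(1),"q6",np.degrees(o["joint_positions"][5]).round(1),"f",np.round(o["ft_force"],1),"tq",np.round(o["ft_torque"],2),"op",round(o["opening"],3),"ff",np.round(o["finger_force"],1))
E
python3 -c "
from h import *
go([.632,-.0235,.30],16.5)"
```

```text
shift [-32.09  14.85   0.18] rot [ 0.  -0.  -0.3]
t 0.9 p [0.4    0.2434 0.3018] yaw 16.2 q6 10.7 f [ 0.5  1.2 -0.2] tq [-0.01  0.06 -0.05] op 0.645 ff 0.0
```

Emit:
jog_arm(deltas=[[5.5,-4.5,2.1,0,0,0,0],[5.5,-9,4.2,0,0,0,0],[5.5,-13.5,6.3,0,0,0,0],[5.5,-18,8.4,0,0,0,0],[5.5,-22.5,10.4,0,0,0,0],[5.5,-27,12.5,0,0,0,0],[5.5,-31,14.3,1,0,0,0],[5.5,-32.1,14.9,3,0,0,0]])

```text
time: 1.7
tool_pos: [0.6347, -0.0241, 0.2708]
tcp_rot: [0.001, 0.6, 0.8, 0.0]
ft_force: [-0.2, 0.6, -0.3]
opening: 0.645
finger_force: 0.0
```

Run:
```python
from h import *
go([.632,-.0235,.203],16.5)
im=snap("side","s1");cv2.imwrite("pics/c1.png",cv2.convertScaleAbs(cv2.resize(im[60:250,320:500],None,fx=3,fy=3,interpolation=cv2.INTER_CUBIC),alpha=2,beta=10))
```

```text
shift [ 0.14 -0.25  6.78] rot [ 0.   0.  -0.2]
t 1.7 p [ 0.6347 -0.0241  0.2708] yaw 16.3 q6 -21.7 f [-0.2  0.6 -0.3] tq [-0.04  0.03 -0.05] op 0.645 ff 0.0
```

View pics/c1.png

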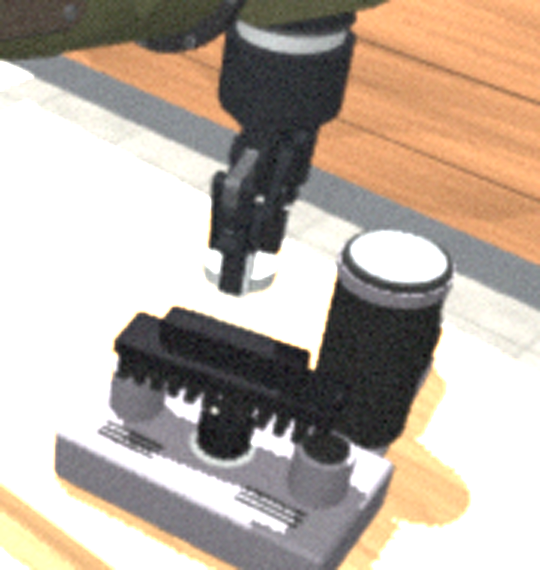

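Emit:
jog_arm(deltas=[[5.5,0.1,-0.25,3,0,0,0],[5.5,0.1,-0.25,5.5,0,0,0],[5.5,0.1,-0.25,6.7,0,0,0],[5.5,0.1,-0.25,6.7,0,0,0],[1.5,0.1,-0.25,6.7,0,0,0],[1.5,0.1,-0.25,6.7,0,0,0],[1.5,0.1,-0.25,6.7,0,0,0],[1.5,0.1,-0.25,6.7,0,0,0]])

```text
time: 2.55
tool_pos: [0.6308, -0.0201, 0.206]
tcp_rot: [0.001, 0.599, 0.801, 0.001]
ft_force: [1.1, 0.5, 6.9]
opening: 0.27
finger_force: 60.4
```

Emit:
jog_arm(deltas=[[1.5,0,0,0,0,0,0],[1.5,0,0,0,0,0,0],[1.5,0,0,0,0,0,0],[1.5,0,0,-0.5,0,0,0],[1.5,0,0,-1,0,0,0],[1.5,0,0,-1.5,0,0,0],[1.5,0,0,-2,0,0,0],[1.5,0,0,-2,0,0,0]])

```text
time: 3.35
tool_pos: [0.6305, -0.0203, 0.2252]
tcp_rot: [0.0, 0.599, 0.801, 0.0]
ft_force: [-0.8, -0.2, -2.4]
opening: 0.266
finger_force: 59.7
```

Run:
```python
from h import *
go([.632,-.0235,.31],0)
im=snap("side","s2");cv2.imwrite("pics/c2.png",cv2.convertScaleAbs(cv2.resize(im[60:250,320:500],None,fx=3,fy=3,interpolation=cv2.INTER_CUBIC),alpha=2,beta=10))
```

```text
shift [-0.35  0.07 -8.48] rot [ 0.1  0.  16.5]
t 3.35 p [ 0.6305 -0.0203  0.2252] yaw 16.5 q6 -21.6 f [-0.8 -0.2 -2.4] tq [ 0.01 -0.02  0.  ] op 0.266 ff 59.7
```

View pics/c2.png

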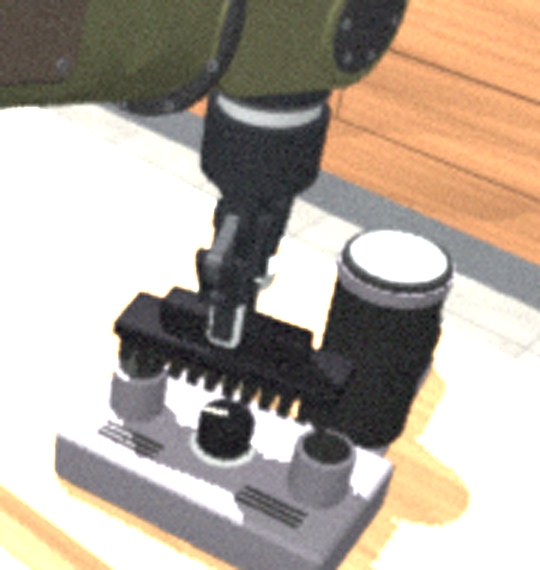

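Emit:
jog_arm(deltas=[[1.5,0,0,-4,0,0,0],[1.5,1.4,-2,-6,0,0,2],[1.5,3.8,-5.3,-6,0,0,5],[1.5,6.3,-8.8,-6,0,0,8],[1.5,8.6,-12,-5,0,0,11],[1.5,10.4,-14.5,-2,0,0,14],[1.5,11.3,-15.8,2,0,0,16.5],[1.5,11.3,-15.8,6,0,0,16.5]])

```text
time: 4.2
tool_pos: [0.4452, 0.0439, 0.1637]
tcp_rot: [0.001, 0.708, 0.707, 0.001]
ft_force: [0.5, 0.1, -3.1]
opening: 0.266
finger_force: 59.8
```

Emit:
jog_arm(deltas=[[1.5,0,0,3,0,0,0],[1.5,0,0,3,0,0,0],[1.5,0,0,3,0,0,0],[1.5,0,0,3,0,0,0],[1.5,0,0,3,0,0,0],[1.5,0,0,3,0,0,0],[1.5,0,0,3,0,0,0],[1.5,0,0,3,0,0,0]])

```text
time: 5.0
tool_pos: [0.4468, 0.0434, 0.1345]
tcp_rot: [0.0, 0.707, 0.707, 0.0]
ft_force: [-0.0, 0.0, -3.4]
opening: 0.267
finger_force: 59.8
```

Run:
```python
from h import *
go([.447,.043,.050],0)
t=snap("top","t3");s=snap("side","s3")
cv2.imwrite("pics/c3.png",cv2.convertScaleAbs(np.hstack([cv2.resize(t[150:290,240:420],(540,420)),cv2.resize(s[150:350,240:410],(255,300)) if 0 else cv2.resize(s[170:340,240:400],(250,420))]),alpha=2,beta=5))
```

```text
shift [-0.04  0.02  8.45] rot [ 0.  0. -0.]
t 5.0 p [0.4468 0.0434 0.1345] yaw -0.0 q6 0.9 f [-0.   0.  -3.4] tq [ 0.04 -0.   -0.02] op 0.267 ff 59.8
```

View pics/c3.png

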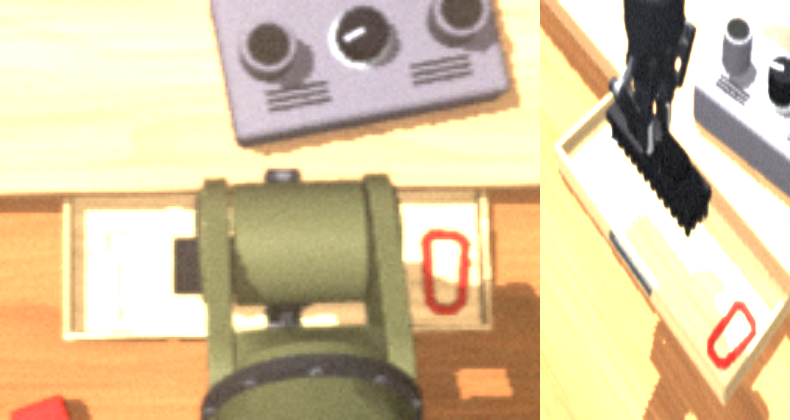

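Emit:
jog_arm(deltas=[[1.5,0,0,2.5,0,0,0],[1.5,0,0,5,0,0,0],[1.5,0,0,6.5,0,0,0],[1.5,0,0,7.5,0,0,0],[1.5,0,0,8,0,0,0],[1.5,0,0,8.2,0,0,0],[1.5,0,0,8.4,0,0,0],[1.5,0,0,8.4,0,0,0]])

```text
time: 5.9
tool_pos: [0.4472, 0.0434, 0.0511]
tcp_rot: [0.0, 0.707, 0.707, 0.0]
ft_force: [-1.2, -0.4, 1.3]
opening: 0.265
finger_force: 59.7
```

Run:
```python
from h import *
go([.447,.043,.050],0)
```

```text
shift [-0.04 -0.02  0.11] rot [ 0.1  0.  -0. ]
t 5.9 p [0.4472 0.0434 0.0511] yaw -0.0 q6 0.9 f [-1.2 -0.4  1.3] tq [-0.05  0.35  0.04] op 0.265 ff 59.7
```

Emit:
jog_arm(deltas=[[1.5,0,0,0.1,0,0,0],[1.5,0,0,0.1,0,0,0],[5.5,0,0,0.1,0,0,0],[5.5,0,0,0.1,0,0,0],[5.5,0,0,0.1,0,0,0],[5.5,0,0,0.1,0,0,0],[5.5,0,0,-1,0,0,0],[5.5,0,0,-3,0,0,0]])

```text
time: 6.7
tool_pos: [0.4461, 0.0433, 0.0803]
tcp_rot: [-0.001, 0.707, 0.707, -0.001]
ft_force: [0.5, -0.2, 0.8]
opening: 0.648
finger_force: 0.0
```

Emit:
jog_arm(deltas=[[5.5,0,0,-4,0,0,0],[5.5,0,0,-8,0,0,0],[5.5,0,0,-12,0,0,0],[5.5,0,0,-16,0,0,0],[5.5,0,0,-18,0,0,0],[5.5,-4,0,-18,0,0,8],[5.5,-8,0,-18,0,0,16],[5.5,-12,0,-18,0,0,24]])

```text
time: 7.5
tool_pos: [0.4462, -0.0778, 0.2613]
tcp_rot: [0.0, 0.84, 0.542, 0.0]
ft_force: [1.4, -0.5, -0.8]
opening: 0.649
finger_force: 0.0
```

Run:
```python
from h import *
go([.6295,-.031,.24],-90)
t=snap("top","t4")
cv2.imwrite("pics/c4.png",cv2.convertScaleAbs(np.hstack([cv2.resize(t[200:280,250:420],(425,400)) if 0 else cv2.resize(t[200:280,250:420],(510,240)),cv2.resize(t[140:190,330:388],(278,240),interpolation=cv2.INTER_CUBIC)]),alpha=2,beta=5))
hsv=cv2.cvtColor(t,cv2.COLOR_BGR2HSV)
```

```text
shift [11.81 14.77  2.15] rot [ 0.  -0.  65.7]
t 7.5 p [ 0.4462 -0.0778  0.2613] yaw -24.3 q6 9.8 f [ 1.4 -0.5 -0.8] tq [ 0.02 -0.    0.01] op 0.649 ff 0.0
```

View pics/c4.png

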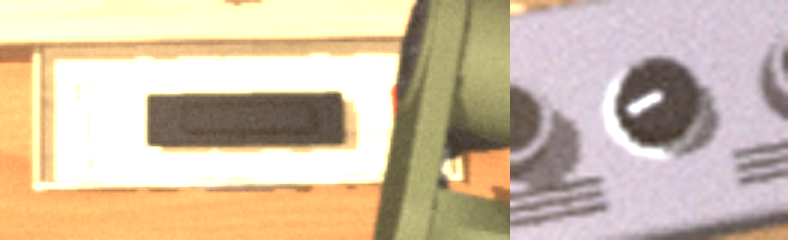

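Run:
```python
from h import *
t=cv2.imread("pics/t4.png");g=t.max(2);m=np.zeros(g.shape,np.uint8);m[148:178,345:378]=(g[148:178,345:378]<45)
n,l,st,c=cv2.connectedComponentsWithStats(m);i=1+np.argmax(st[1:,4]);print(st[i],c[i]);p=np.argwhere(l==i)[:,::-1].astype(np.float32)
(u,v),r=cv2.minEnclosingCircle(p);print(u,v,r,onz("top",u,v,.140).round(4),onz("top",361.5,160.2,.151).round(4))
s=cv2.imread("pics/s3.png");g=s.max(2);m[:]=0;m[180:235,370:420]=(g[180:235,370:420]<40)
n,l,st,c=cv2.connectedComponentsWithStats(m);i=1+np.argmax(st[1:,4]);print(st[i],c[i],onz("side",*c[i],.1375).round(4))
print(pix("top",(.6295,-.031,.151)),pix("side",(.6295,-.031,.1355)))
```

```text
[353 153  16  17 156] [361.19230769 161.35897436]
360.8584899902344 161.42453002929688 8.50161075592041 [ 0.6309 -0.0293  0.14  ] [ 0.6312 -0.0296  0.151 ]
[386 194  18  19 240] [395.0375     203.84583333] [ 0.6296 -0.0325  0.1375]
(np.float64(362.1273700935441), np.float64(160.87349155895936)) (np.float64(394.36059271397517), np.float64(204.19815143818386))
```

Emit:
jog_arm(deltas=[[6.5,1.5,1.8,0,0,0,8],[6.5,3,3.7,0,0,0,16],[6.5,4.5,5.6,0,0,0,24],[6.5,6,7.4,0,0,0,32],[6.5,7.5,9.3,0,0,0,40],[6.5,9,11.2,0,0,0,48],[6.5,10.5,13,0,0,0,56],[6.5,11.8,14.8,0,0,0,64]])

```text
time: 8.35
tool_pos: [0.6305, -0.0287, 0.261]
tcp_rot: [0.0, 1.0, 0.014, 0.0]
ft_force: [-0.8, -0.9, 0.2]
opening: 0.762
finger_force: 0.0
```

Run:
```python
from h import *
go([.6295,-.031,.121],-100)
```

```text
shift [-0.11  0.23 14.  ] rot [-0.  -0.  11.6]
t 8.35 p [ 0.6305 -0.0287  0.261 ] yaw -88.4 q6 82.4 f [-0.8 -0.9  0.2] tq [-0.03  0.03 -0.04] op 0.762 ff 0.0
```

Emit:
jog_arm(deltas=[[5.5,0,0.2,2,0,0,6],[5.5,0,0.2,5,0,0,11.6],[5.5,0,0.2,8,0,0,11.6],[5.5,0,0.2,10,0,0,11.6],[5.5,0,0.2,12,0,0,11.6],[5.5,0,0.2,13,0,0,11.6],[5.5,0,0.2,13.7,0,0,11.6],[5.5,0,0.2,13.7,0,0,11.6]])

```text
time: 9.15
tool_pos: [0.6298, -0.0312, 0.1233]
tcp_rot: [-0.0, 0.996, -0.084, -0.0]
ft_force: [-0.3, 0.7, -0.4]
opening: 0.645
finger_force: 0.0
```

Emit:
jog_arm(deltas=[[3,0,0,0,0,0,0],[3,0,0,0,0,0,0],[3,0,0,0,0,0,0],[3,0,0,0,0,0,0],[3,0,0,0,0,0,0],[3,0,0,0,0,0,0],[3,0,0,0,0,0,0],[3,0,0,0,0,0,0]], newtons=40)

```text
time: 9.95
tool_pos: [0.6308, -0.0289, 0.1253]
tcp_rot: [-0.002, 0.997, -0.083, 0.001]
ft_force: [0.1, 16.5, 5.6]
opening: 0.433
finger_force: 41.4
```

Run:
```python
from h import *
go([.6303,-.0305,.124],-100)
```

```text
shift [-0.02  0.17  0.13] rot [-0.2 -0.2  0.4]
t 9.95 p [ 0.6308 -0.0289  0.1253] yaw -99.6 q6 93.5 f [ 0.1 16.5  5.6] tq [ 2.41 -0.09  0.03] op 0.433 ff 41.4
```

Emit:
jog_arm(deltas=[[3,0,-0.2,0,0,0,0],[3,0,-0.2,0,0,0,-7],[3,0,-0.2,0,0,0,-14],[3,0,-0.2,0,0,0,-21],[3,0,-0.2,0,0,0,-28],[3,0,-0.2,0,0,0,-36],[3,0,-0.2,0,0,0,-42],[3,0,-0.2,0,0,0,-48]])

```text
time: 10.75
tool_pos: [0.6312, -0.0299, 0.1254]
tcp_rot: [0.001, 0.944, 0.33, 0.001]
ft_force: [1.8, -6.0, 4.4]
opening: 0.428
finger_force: 41.2
```

Run:
```python
from h import *
go([.6303,-.0305,.124],-50)
```

```text
shift [-0.11 -0.01  0.13] rot [ 0.2 -0.1 -1.4]
t 10.75 p [ 0.6312 -0.0299  0.1254] yaw -51.4 q6 45.4 f [ 1.8 -6.   4.4] tq [-0.99 -0.39 -0.17] op 0.428 ff 41.2
```

Emit:
jog_arm(deltas=[[3,0,0,0,0,0,-6],[3,0,0,0,0,0,-12],[3,0,0,0,0,0,-18],[3,0,0,0,0,0,-24],[3,0,0,0,0,0,-24],[3,0,0,0,0,0,-24],[3,0,0,0,0,0,-24],[3,0,0,0,0,0,-24]])

```text
time: 11.55
tool_pos: [0.6317, -0.0303, 0.1254]
tcp_rot: [0.002, 0.856, 0.518, 0.002]
ft_force: [6.5, -6.4, 1.5]
opening: 0.427
finger_force: 41.2
```

Run:
```python
from h import *
go([.6303,-.0305,.124],-24)
```

```text
shift [-0.08 -0.12  0.14] rot [ 0.3 -0.  -3.7]
t 11.55 p [ 0.6317 -0.0303  0.1254] yaw -27.7 q6 21.7 f [ 6.5 -6.4  1.5] tq [-1.05 -1.08  0.05] op 0.427 ff 41.2
```

Emit:
jog_arm(deltas=[[3,0,0,0,0,0,-6],[3,0,0,0,0,0,-12],[3,0,0,0,0,0,-18],[3,0,0,0,0,0,-24],[3,0,0,0,0,0,-24],[3,0,0,0,0,0,-24],[3,0,0,0,0,0,-24],[3,0,0,0,0,0,-24]])

```text
time: 12.35
tool_pos: [0.6323, -0.0307, 0.1256]
tcp_rot: [0.003, 0.729, 0.684, 0.002]
ft_force: [11.0, -8.4, 1.1]
opening: 0.432
finger_force: 40.8
```

Run:
```python
from h import *
go([.6303,-.0305,.124],0)
```

```text
shift [ 0.01 -0.2   0.15] rot [ 0.4  0.1 -3.7]
t 12.35 p [ 0.6323 -0.0307  0.1256] yaw -3.7 q6 -2.3 f [11.  -8.4  1.1] tq [-1.36 -1.73  0.05] op 0.432 ff 40.8
```

Emit:
jog_arm(deltas=[[3,-0.1,0.1,0,0,0,-6],[3,-0.1,0.1,0,0,0,-12],[3,-0.1,0.1,0,0,0,-18],[3,-0.1,0.1,0,0,0,-24],[3,-0.1,0.1,0,0,0,-24],[3,-0.1,0.1,0,0,0,-24],[3,-0.1,0.1,0,0,0,-24],[3,-0.1,0.1,0,0,0,-24]])

```text
time: 13.15
tool_pos: [0.6332, -0.0306, 0.1255]
tcp_rot: [0.003, 0.571, 0.821, 0.002]
ft_force: [11.2, -2.5, 1.2]
opening: 0.428
finger_force: 41.0
```

Run:
```python
from h import *
go([.6303,-.0305,.124],20)
```

```text
shift [ 0.11 -0.27  0.15] rot [0.3 0.2 0.3]
t 13.15 p [ 0.6332 -0.0306  0.1255] yaw 20.3 q6 -26.4 f [11.2 -2.5  1.2] tq [-0.23 -1.68 -0.22] op 0.428 ff 41.0
```

Emit:
jog_arm(deltas=[[3,0,0,0,0,0,-4],[3,0,0,0,0,0,-8],[3,0,0,0,0,0,-12],[3,0,0,0,0,0,-12],[3,0,0,0,0,0,-12],[3,0,0,0,0,0,-12],[3,0,0,0,0,0,-12],[3,0,0,0,0,0,-12]])

```text
time: 13.95
tool_pos: [0.6336, -0.0307, 0.1256]
tcp_rot: [0.004, 0.482, 0.876, 0.002]
ft_force: [14.7, -1.4, -0.3]
opening: 0.431
finger_force: 40.8
```

Run:
```python
from h import *
go([.6303,-.0305,.124],20)
```

```text
shift [ 0.19 -0.27  0.16] rot [ 0.4  0.2 12.3]
t 13.95 p [ 0.6336 -0.0307  0.1256] yaw 32.3 q6 -38.4 f [14.7 -1.4 -0.3] tq [-0.19 -2.32 -0.26] op 0.431 ff 40.8
```

Emit:
jog_arm(deltas=[[5.5,0,0,0,0,0,0],[5.5,0,0,0,0,0,0],[5.5,0,0,0,0,0,0],[5.5,0,0,-4,0,0,0],[5.5,0,0,-8,0,0,0],[5.5,0,0,-12,0,0,0],[5.5,-2,-4,-13,0,0,8],[5.5,-4,-8,-13,0,0,16]])

```text
time: 14.75
tool_pos: [0.5849, -0.1072, 0.2557]
tcp_rot: [0.002, 0.601, 0.8, 0.001]
ft_force: [0.3, -0.3, -0.8]
opening: 0.645
finger_force: 0.0
```

Emit:
jog_arm(deltas=[[5.5,-4,0,0,0,0,8],[5.5,-8,0,0,0,0,16],[5.5,-12,0,0,0,0,24],[5.5,-16,0,0,0,0,32],[5.5,-18,0,0,0,0,40],[5.5,-18,0,0,0,0,48],[5.5,-18,0,0,0,0,56],[5.5,-18,0,0,0,0,64]])

```text
time: 15.55
tool_pos: [0.6356, -0.2798, 0.2532]
tcp_rot: [-0.0, 0.934, 0.358, -0.0]
ft_force: [-0.1, 0.8, 0.3]
opening: 0.644
finger_force: 0.0
```

```bash
cat >> h.py <<'E'
def dial(t):
    # mark on knob top: bright pixels within the dark knob disc, world angle of its far end about the axis
    g=t.max(2).astype(float);w=[];k=[]
    for v in range(150,176):
        for u in range(350,374):
            P=onz("top",u,v,.151)
            w.append((P[0],P[1],g[v,u]))
    w=np.array(w);return w
E
python3 - <<'E'
from h import *
go([.633,-.0295,.25],-90)
t=snap("top","t5");t4=cv2.imread("pics/t4.png")
z=lambda i:cv2.resize(i[140:190,330:388],(348,300),interpolation=cv2.INTER_CUBIC)
cv2.imwrite("pics/c5.png",cv2.convertScaleAbs(np.hstack([z(t4),z(t)]),alpha=2,beta=5))
E
```

```text
shift [ 16.56 -18.77   0.33] rot [-0.  0. 42.]
t 15.55 p [ 0.6356 -0.2798  0.2532] yaw -48.0 q6 21.2 f [-0.1  0.8  0.3] tq [ 0.03 -0.07 -0.04] op 0.644 ff 0.0
```

View pics/c5.png

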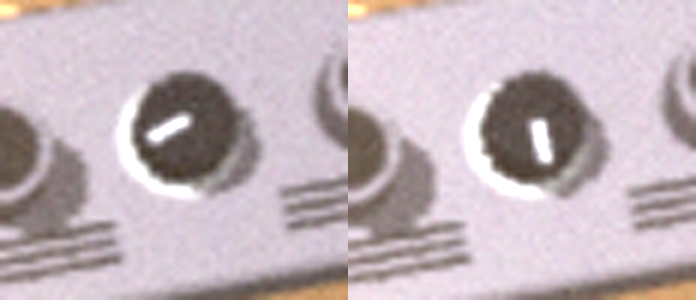

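Run:
```python
from h import *
go([.6325,-.0295,.25],0)
```

```text
shift [ 16.35 -18.94   0.33] rot [ -0.    0.  -48.5]
t 15.6 p [ 0.6356 -0.2797  0.2533] yaw -48.5 q6 21.7 f [ 0.2  0.1 -0.1] tq [ 0.04 -0.01  0.02] op 0.644 ff 0.0
```

Emit:
jog_arm(deltas=[[5.5,2.5,-2.9,0,0,0,-8],[5.5,5,-5.8,0,0,0,-16],[5.5,7.5,-8.7,0,0,0,-24],[5.5,10,-11.6,0,0,0,-32],[5.5,12.5,-14.5,0,0,0,-40],[5.5,15,-17.4,0,0,0,-48],[5.5,16.3,-18.9,1,0,0,-48.5],[5.5,16.3,-18.9,3,0,0,-48.5]])

```text
time: 16.4
tool_pos: [0.6292, -0.0273, 0.2248]
tcp_rot: [0.001, 0.699, 0.715, 0.001]
ft_force: [-0.7, -1.4, -0.2]
opening: 0.644
finger_force: 0.0
```

Run:
```python
from h import *
go([.6325,-.0295,.124],0)
```

```text
shift [-0.23  0.29 10.08] rot [0.2 0.  1.3]
t 16.4 p [ 0.6292 -0.0273  0.2248] yaw 1.3 q6 -7.1 f [-0.7 -1.4 -0.2] tq [-0.   -0.05  0.04] op 0.644 ff 0.0
```

Emit:
jog_arm(deltas=[[5.5,0,0.1,3,0,0,0],[5.5,0,0.1,6,0,0,0],[5.5,0,0.1,8.5,0,0,0],[5.5,0,0.1,10,0,0,0],[5.5,0,0.1,10,0,0,0],[3,0,0.1,10,0,0,0],[3,0,0.1,10,0,0,0],[3,0,0.1,10,0,0,0]], newtons=80)

```text
time: 17.2
tool_pos: [0.6322, -0.0301, 0.1257]
tcp_rot: [0.003, 0.702, 0.713, 0.003]
ft_force: [17.8, 0.0, -4.7]
opening: 0.421
finger_force: 81.8
```

Emit:
jog_arm(deltas=[[3,0,0,0,0,0,0],[3,0,0,0,0,0,0],[3,0,0,0,0,0,0],[3,0,0,0,0,0,0],[3,0,0,0,0,0,0],[3,0,0,0,0,0,0],[3,0,0,0,0,0,0],[3,0,0,0,0,0,0]])

```text
time: 18.0
tool_pos: [0.6322, -0.0301, 0.1257]
tcp_rot: [0.003, 0.702, 0.713, 0.003]
ft_force: [17.0, 0.5, -4.2]
opening: 0.421
finger_force: 81.8
```

Run:
```python
from h import *
go([.6325,-.0295,.124],0)
```

```text
shift [0.06 0.03 0.17] rot [0.4 0.  0.9]
t 18.0 p [ 0.6322 -0.0301  0.1257] yaw 0.9 q6 -7.0 f [17.   0.5 -4.2] tq [ 0.03 -2.14  0.02] op 0.421 ff 81.8
```

Emit:
jog_arm(deltas=[[3,0,0.1,0,0,0,0],[3,0,0.2,0,0,0,0],[3,0,0.2,0,0,0,-4],[3,0,0.2,0,0,0,-8],[3,0,0.2,0,0,0,-8],[3,0,0.2,0,0,0,-8],[3,0,0.2,0,0,0,-8],[3,0,0.2,0,0,0,-8]])

```text
time: 18.8
tool_pos: [0.633, -0.031, 0.1255]
tcp_rot: [0.002, 0.65, 0.76, 0.001]
ft_force: [2.9, -5.0, 3.8]
opening: 0.415
finger_force: 83.1
```

Run:
```python
from h import *
go([.6325,-.0295,.124],0)
```

```text
shift [ 0.16 -0.03  0.15] rot [0.2 0.1 8.9]
t 18.8 p [ 0.633  -0.031   0.1255] yaw 8.9 q6 -14.9 f [ 2.9 -5.   3.8] tq [-1.08 -0.74 -0.03] op 0.415 ff 83.1
```

Emit:
jog_arm(deltas=[[3,0,0,0,0,0,-4],[3,0,0,0,0,0,-8],[3,0,0,0,0,0,-12],[3,0,0,0,0,0,-12],[3,0,0,0,0,0,-12],[3,0,0,0,0,0,-12],[3,0,0,0,0,0,-12],[3,0,0,0,0,0,-12]])

```text
time: 19.6
tool_pos: [0.6337, -0.0319, 0.1255]
tcp_rot: [0.003, 0.568, 0.823, 0.001]
ft_force: [11.2, -9.8, -1.1]
opening: 0.418
finger_force: 82.8
```

Run:
```python
from h import *
go([.6325,-.0295,.124],0)
```

```text
shift [ 0.26 -0.03  0.15] rot [ 0.3  0.2 20.8]
t 19.6 p [ 0.6337 -0.0319  0.1255] yaw 20.8 q6 -26.9 f [11.2 -9.8 -1.1] tq [-1.76 -1.75  0.09] op 0.418 ff 82.8
```

Emit:
jog_arm(deltas=[[3,0,0,0,0,0,-3],[3,0,0,0,0,0,-6],[3,0,0,0,0,0,-9],[3,0,0,0,0,0,-12],[3,0,0,0,0,0,-12],[3,0,0,0,0,0,-12],[3,0,0,0,0,0,-12],[3,0,0,0,0,0,-12]])

```text
time: 20.4
tool_pos: [0.634, -0.0312, 0.1255]
tcp_rot: [0.003, 0.479, 0.878, 0.001]
ft_force: [12.9, -6.3, -1.6]
opening: 0.416
finger_force: 82.6
```

Run:
```python
from h import *
go([.6325,-.0295,.124],0);print(np.round(robot.get_obs()["joint_torque"],2))
```

```text
shift [ 0.22 -0.03  0.15] rot [ 0.4  0.2 32.7]
t 20.4 p [ 0.634  -0.0312  0.1255] yaw 32.7 q6 -38.8 f [12.9 -6.3 -1.6] tq [-1.02 -2.23 -1.97] op 0.416 ff 82.6
[  4.78 -67.72 -28.85   0.27   3.25  -1.95]
```

Emit:
jog_arm(deltas=[[5.5,0,0,0,0,0,0],[5.5,0,0,0,0,0,0],[5.5,0,0,0,0,0,0],[5.5,0,0,-4,0,0,0],[5.5,0,0,-8,0,0,0],[5.5,-2,0,-12,0,0,8],[5.5,-6,0,-12,0,0,16],[5.5,-10,0,-12,0,0,24]])

```text
time: 21.2
tool_pos: [0.6869, -0.1145, 0.2457]
tcp_rot: [0.001, 0.652, 0.758, 0.001]
ft_force: [0.5, 0.5, -0.9]
opening: 0.644
finger_force: 0.0
```

Emit:
jog_arm(deltas=[[5.5,-4,0,0,0,0,8],[5.5,-8,0,0,0,0,10],[5.5,-11,0,0,0,0,10],[5.5,-14,0,0,0,0,10],[5.5,-14,0,0,0,0,10],[5.5,-14,0,0,0,0,10],[5.5,-14,0,0,0,0,10],[5.5,-14,0,0,0,0,10]])

```text
time: 22.0
tool_pos: [0.7078, -0.2512, 0.2438]
tcp_rot: [0.0, 0.714, 0.7, 0.0]
ft_force: [-0.8, -0.4, 0.3]
opening: 0.64
finger_force: 0.0
```

Run:
```python
from h import *
go([.6325,-.0295,.25],-3)
t=snap("top","t6")
def mark(t):
    g=t.max(2).astype(int);u0,v0=361,160;p=[]
    for v in range(150,173):
        for u in range(350,373):
            if (u-u0)**2+(v-v0)**2<=7**2 and g[v,u]>75:p.append((u,v))
    p=np.array(p,np.float32)
    W=np.array([onz("top",u,v,.151)[:2] for u,v in p]);c=W.mean(0);e=np.linalg.svd(W-c)[2][0]
    d=c-np.array([.631,-.0295]);e=e if e@d>0 else -e
    print(len(p),p.mean(0),"axis ang",np.degrees(np.arctan2(e[1],e[0]))%360,"centroid ang",np.degrees(np.arctan2(d[1],d[0]))%360,np.linalg.norm(d))
for f in("t4","t5","t6"):mark(cv2.imread(f"pics/{f}.png"))
```

```text
shift [22.03 -7.94 -0.63] rot [0.  0.  1.9]
t 22.0 p [ 0.7078 -0.2512  0.2438] yaw -1.1 q6 -21.3 f [-0.8 -0.4  0.3] tq [-0.03 -0.01 -0.03] op 0.64 ff 0.0
20 [357.85 160.85] axis ang 117.36337851922919 centroid ang 98.33689598577189 0.008811496523544253
21 [361.57144 163.     ] axis ang 191.96030188387888 centroid ang 179.89204947467172 0.0066691655375499155
22 [361.63635 162.95454] axis ang 191.15416419254953 centroid ang 181.27944842111864 0.006562461531158087
```

Emit:
jog_arm(deltas=[[5.5,1,-2.5,-2,0,0,0],[5.5,4,-5,-3,0,0,0],[5.5,8,-7.4,-3,0,0,0],[5.5,12.5,-7.4,-3,0,0,0],[5.5,17,-7.4,-3,0,0,0],[5.5,21,-7.4,-1,0,0,0],[5.5,21.9,-7.4,3,0,0,0],[5.5,21.9,-7.4,5,0,0,0]])

```text
time: 22.85
tool_pos: [0.637, -0.0291, 0.1908]
tcp_rot: [-0.001, 0.713, 0.701, -0.001]
ft_force: [0.3, -0.6, -0.4]
opening: 0.643
finger_force: 0.0
```

Run:
```python
from h import *
go([.6335,-.0305,.124],0)
```

```text
shift [-0.15 -0.33  6.68] rot [-0.1 -0.  -0.9]
t 22.85 p [ 0.637  -0.0291  0.1908] yaw -0.9 q6 -5.0 f [ 0.3 -0.6 -0.4] tq [-0.   -0.01 -0.04] op 0.643 ff 0.0
```

Emit:
jog_arm(deltas=[[5.5,0,-0.4,2.5,0,0,0],[5.5,0,-0.4,5,0,0,0],[5.5,0,-0.4,6.6,0,0,0],[5.5,0,-0.4,6.6,0,0,0],[3,0,-0.4,6.6,0,0,0],[3,0,-0.4,6.6,0,0,0],[3,0,-0.4,6.6,0,0,0],[3,0,-0.4,6.6,0,0,0]], newtons=80)

```text
time: 23.65
tool_pos: [0.6329, -0.0316, 0.1292]
tcp_rot: [-0.001, 0.714, 0.7, -0.001]
ft_force: [-18.0, 1.6, 10.3]
opening: 0.418
finger_force: 80.4
```

Emit:
jog_arm(deltas=[[3,0,0,0,0,0,0],[3,0,0,0,0,0,0],[3,0,0,0,0,0,4],[3,0,0,0,0,0,8],[3,0,0,0,0,0,12],[3,0,0,0,0,0,16],[3,0,0,0,0,0,20],[3,0,0,0,0,0,24]])

```text
time: 24.45
tool_pos: [0.6319, -0.0313, 0.1291]
tcp_rot: [-0.002, 0.845, 0.535, -0.002]
ft_force: [-28.2, 4.0, 13.2]
opening: 0.419
finger_force: 80.9
```

Run:
```python
from h import *
go([.6335,-.0305,.124],0)
```

```text
shift [0.14 0.11 0.51] rot [ -0.3   0.  -25.3]
t 24.45 p [ 0.6319 -0.0313  0.1291] yaw -25.3 q6 19.1 f [-28.2   4.   13.2] tq [0.7  4.76 0.31] op 0.419 ff 80.9
```

Emit:
jog_arm(deltas=[[3,0,0,0,0,0,6],[3,0,0,0,0,0,12],[3,0,0,0,0,0,18],[3,0,0,0,0,0,24],[3,0,0,0,0,0,30],[3,0,0,0,0,0,36],[3,0,0,0,0,0,42],[3,0,0,0,0,0,48]])

```text
time: 25.25
tool_pos: [0.6306, -0.0299, 0.1291]
tcp_rot: [-0.002, 0.989, 0.145, -0.004]
ft_force: [-41.6, 14.3, 21.6]
opening: 0.419
finger_force: 81.6
```

Run:
```python
from h import *
go([.6335,-.0305,.124],-72)
```

```text
shift [0.26 0.14 0.5 ] rot [-0.3  0.4 -1.3]
t 25.25 p [ 0.6306 -0.0299  0.1291] yaw -73.3 q6 67.2 f [-41.6  14.3  21.6] tq [2.38 6.82 0.31] op 0.419 ff 81.6
```

Emit:
jog_arm(deltas=[[3,-0.25,-0.2,0,0,0,0],[3,-0.25,-0.2,0,0,0,8],[3,-0.25,-0.2,0,0,0,16],[3,-0.25,-0.2,0,0,0,24],[3,-0.25,-0.2,0,0,0,32],[3,-0.25,-0.2,0,0,0,40],[3,-0.25,-0.2,0,0,0,46],[3,-0.25,-0.2,0,0,0,49]])

```text
time: 26.05
tool_pos: [0.6304, -0.0278, 0.1292]
tcp_rot: [-0.002, 0.961, -0.278, -0.001]
ft_force: [-10.5, 18.4, 7.6]
opening: 0.416
finger_force: 80.6
```

Run:
```python
from h import *
go([.6335,-.0305,.124],-120)
```

```text
shift [0.41 0.07 0.52] rot [-0.1  0.2 -2.3]
t 26.05 p [ 0.6304 -0.0278  0.1292] yaw -122.3 q6 116.3 f [-10.5  18.4   7.6] tq [2.78 1.96 0.3 ] op 0.416 ff 80.6
```

Emit:
jog_arm(deltas=[[5.5,0,0,0,0,0,0],[5.5,0,0,0,0,0,0],[5.5,0,0,0,0,0,0],[5.5,0,0,-3,0,0,0],[5.5,0,0,-7,0,0,0],[5.5,0,0,-11,0,0,0],[5.5,0,3,-13,0,0,-8],[5.5,-2,7,-13,0,0,-16]])

```text
time: 26.85
tool_pos: [0.5781, -0.0802, 0.2606]
tcp_rot: [0.0, 0.991, -0.137, 0.003]
ft_force: [-0.1, -0.1, 0.1]
opening: 0.644
finger_force: 0.0
```

Emit:
jog_arm(deltas=[[5.5,-1,4.5,0,0,0,-8],[5.5,-2,9,0,0,0,-16],[5.5,-3,13,0,0,0,-24],[5.5,-3,15,0,0,0,-32],[5.5,-3,15,0,0,0,-40],[5.5,-3,15,0,0,0,-48],[5.5,-3,15,0,0,0,-48],[5.5,-3,15,0,0,0,-48]])

```text
time: 27.65
tool_pos: [0.5064, -0.2152, 0.2576]
tcp_rot: [0.0, 0.962, 0.272, 0.0]
ft_force: [-0.0, -0.4, -0.2]
opening: 0.641
finger_force: 0.0
```

Run:
```python
from h import *
go([.6335,-.0305,.25],-60)
t=snap("top","t7")
g=t.max(2).astype(int)
z=lambda i:cv2.resize(i[140:190,330:388],(348,300),interpolation=cv2.INTER_CUBIC)
cv2.imwrite("pics/c7.png",cv2.convertScaleAbs(np.hstack([z(cv2.imread("pics/t6.png")),z(t)]),alpha=2,beta=5))
```

```text
shift [20.51 -9.06  0.76] rot [ 0.  -0.   1.6]
t 27.65 p [ 0.5064 -0.2152  0.2576] yaw -58.4 q6 31.5 f [-0.  -0.4 -0.2] tq [ 0.05  0.01 -0.01] op 0.641 ff 0.0
```

View pics/c7.png

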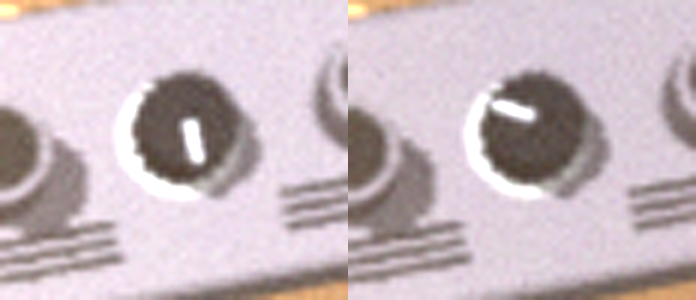

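```bash
python3 -c "
from h import *
print(robot.hand_in())"
```

```text
the job is handed in; nothing more can be done
None
```

The job is handed in: the brush lies flat, bristles down, in the tray gap. The dial's mark did not move when I pushed it anticlockwise a second time. From there it was turned clockwise 120° by the camera, which is five clicks. The hand-in call returned no verdict.

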